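Power, light, shutter: take the chip's picture

ROBOT

A 7-joint arm with a two-finger parallel gripper is mounted at the origin on the work surface. World frame = base frame: x ahead of the robot, y to its left, z up, the work surface at z = 0. Lengths are in m, angles in degrees, forces in N, time in s.
With the tool pointing down it reaches from about 0.425 to 0.875 m from the base axis. Payload 4.7 kg.
Tool frame: the origin (TCP) lies on the mounting face of the last link; the fingertips stand 182 mm ahead of it and the grasp point (between the pads) lies env.grip_depth ahead of it (env.grip_depth is the distance from the TCP to the grasp point, in m); x points along the fingers, y is the direction in which the jaws open and shut, and the axes are right-handed (so a half turn about x gives the same grasp; the last joint's range is limited). The gripper opens to 87 mm and grips with 3 to 60 N. Pads are 19 mm wide; open, the fingers measure 117 mm over their backs; the gripper's body (75 mm by 190 mm) begins 51 mm behind the grasp point.
Start: joints at [-67.03, 18.392, -4.016, 83.108, 1.295, 78.541, -3.26], TCP at [0.245, 0.602, 0.405] pointing down, gripper open.
Joint ranges: [-163.93, 163.93], [-17.29, 119.83], [-79.2, 71.16], [3.27, 140.29], [-89.18, 269.18], [5.43, 117.66], [-154.24, 154.24]. Speed limits (degrees/s): [147.25, 147.25, 180, 180, 180, 180, 180].

INTERFACE

Orientations are given as [roll, pitch, yaw] about the fixed x, y, z axes, in that order (R = Rz(yaw) Ry(pitch) Rx(roll)).
In Python, from cell import sensors, viewer, env gives the robot as it stands.
- The arm moves only by the tool carry_out, never from a script. Its argument "moves" is a list of rows, each a list of 4 numbers: the shift along the world's x, y, z in cm, then the turn about the world's z in rad. In form: [[tx, ty, tz, spin], ...]. A call has 1 to 12 rows; each row shifts and turns the pose as measured when the row begins; what a row does not reach is not made up. A row lasts 1/10 s, in which the tool goes at most 50 mm and 8.59 degrees, less where a joint would pass 70% of its speed; a pose out of reach is approached as far as the arm can. A call with a gripper value outside its range is refused whole. "hand" is the finger opening in cm, from 0 to 8.7, set as the call begins (left out, the last holds). The fingers move at their own pace and stop on an object; "force" is the grip in N (left out, the last holds). Time passes only in rows, so rows that do not move let the fingers close. It gives the time, the measured TCP pose, the force and the opening at its end, in the units of the state.
- sensors.get_obs(): the state, without advancing time (a new reading comes with each control period).
- viewer.read_camera(name): name is "scene" or "top"; returns the picture (480x640x3 uint8, red, green, blue); there is no depth.
- viewer.camera_model(name): a dict with "K" (3x3 intrinsics, pixels), "extrinsics" (4x4, takes a point from world to camera coordinates). Camera axes: x right, y down, z forward; pixel columns grow to the right and rows downward; lengths in m; the calibration is good to about 2 mm. A picture is of the moment at which its call begins. camera_model takes no time and is no camera call.
- env.sign_off(): hands the job in, once; it reports no verdict.
The state is a dict: "time_s": time; "qpos": joint angles; "joint_velocities": joint speeds; "effort": joint torques, N m; "tool_pos": TCP position; "tool_rot": TCP orientation; "force": force on the tool from outside, world axes, zero at the start; "wrist_torque": the same for the moment, N m; "grip_width": finger opening in m.
Only numpy, scipy, OpenCV 4.12 (cv2) and the standard library are available. Lean on these libraries where they do the work, as an engineer would, in place of code of your own. Each camera call takes 0.05 s, during which the arm holds its last target. There are 200 camera calls.

TASK

Take the picture of the chip that lies under the camera: press the big round key on the white power unit down until it stays down, after that the square key on the ring-light controller until it stays down, and last tap the round key on the hand-held remote so that it goes right down and springs back up. Use only light pushes of the fingertips, in that order; pick nothing up, leave the remote lying where it is, leave its bar-shaped key alone and do not disturb the small things standing about.

Things in the scene. Friction and masses are not known exactly. Their poses are not given: they have to be found in the camera images.
- power_unit: White box, fixed to the desk, 100 (x) x 150 (y) x 55 mm high; origin at the centre of its underside, z up. Its top carries the big round key at y = +45 mm, two flat round outlets in the middle and a loose lens standing at about y = -50 mm.
- power_key_top (a point): Centre of the top face of the power unit's round key: an upright black cylinder 30 mm in diameter, 14 mm proud of the box, so its top is 69 mm above the desk when up. It goes straight down 6 mm against about 3 N of friction and stays where it is left; it is on from 4.5 mm down.
- power_key (a joint): How far the power unit's round key is pressed, in m: 0 up, 0.006 fully down (the key's own travel). Its springy cap also gives 1 mm per 2 N, at most 6 mm, so at 6 N the top face sinks about 3 mm farther than this value. A slow push stopped at 5 to 8 N presses the key fully and lightly; over 20 N is too hard.
- light_box: Ring-light controller: black box, fixed to the desk, 90 (x) x 120 (y) x 40 mm high; origin at the centre of its underside. The square key is at y = -32 mm; at y = +32 mm a fixed round metal dimmer knob, 28 mm in diameter and 12 mm high, that is not used.
- light_key_top (a point): Centre of the top face of the controller's square grey key: 26 x 26 mm, 14 mm proud of the box, so its top is 54 mm above the desk when up. It goes straight down 6 mm against about 3 N of friction and stays where it is left; it is on from 4.5 mm down.
- light_key (a joint): How far the controller's square key is pressed, in m: 0 up, 0.006 fully down (the key's own travel). Its springy cap also gives 1 mm per 2 N, at most 6 mm, so at 6 N the top face sinks about 3 mm farther than this value. A slow push stopped at 5 to 8 N presses the key fully and lightly; over 20 N is too hard.
- remote: Wireless camera remote: slim black bar lying loose on the desk, 170 (x) x 48 (y) x 24 mm high, about 250 g; origin at the centre of its underside. On its top, along its x: a small screen at -62 mm, a bar-shaped key (12 x 32 mm, 5 mm proud, to be left alone) at -20 mm, and the round key at +50 mm.
- shutter_key_top (a point): Centre of the top face of the remote's round grey key: 22 mm in diameter, 12 mm proud of the remote, so its top is 36 mm above the desk when up. It goes straight down 5 mm, takes 1.5 N to start and 4 N fully down, and springs back when let go.
- shutter_key (a joint): How far the remote's round key is pressed, in m: 0 up, 0.005 fully down (the key's own travel). Its springy cap also gives 1 mm per 2 N, at most 6 mm, so at 6 N the top face sinks about 3 mm farther than this value. A slow push stopped at 5 to 8 N presses the key fully and lightly; over 20 N is too hard.
- menu_key (a joint): How far the remote's bar-shaped key is pressed, in m: 0 up, 0.005 fully down; to be left alone.
- lens: Microscope objective, loose steel cylinder 28 mm in diameter and 44 mm high, standing on the power unit away from its key (its top is 99 mm above the desk); origin at the centre of its underside. Not to be disturbed.
- loupe: Black loupe, loose, 42 mm in diameter, 34 mm high, standing on the desk beyond the devices; origin at the centre of its underside. Not to be disturbed.
- level: Small aluminium spirit level, loose, 60 x 22 x 18 mm, lying on the desk beyond the devices; origin at the centre of its underside. Not to be disturbed.
- chip: Square white ceramic chip with a metal cap, loose, 46 x 46 x 5 mm, lying on the desk beyond the devices; origin at the centre of its underside. Not to be disturbed.
Not all that is in view belongs to the job. What is shaped like the light_box but red or turquoise is not meant.

How it is judged (in metres and radians):
On the way, in this order (a step that is already met when the one before it is completed fails the run):
1. the power unit's round key is pressed down to on (value of joint power_key above 0.0045 m), for 0.1 s.
2. then the controller's square key is pressed down to on (value of joint light_key above 0.0045 m), for 0.1 s.
3. then the remote's round key is pressed nearly fully down (value of joint shutter_key above 0.0035 m), for 0.05 s.
At the end, for the whole second after the job is handed in: The power unit's round key and the controller's square key are down (4.5 mm or more of 6), the remote's keys are both up again (within 1 mm), the remote lies flat and at rest within 20 mm of where it was, and the lens, loupe, level and chip are at rest within 15 mm of where they were (value of joint each of power_key, light_key above 0.0045 m and value of joint each of shutter_key, menu_key below 0.001 m and distance of remote from where it was at the start of the episode below 0.02 m and linear speed of each of remote, lens, loupe, level, chip below 0.01 m/s and angle between remote's own z axis and vertical below 0.1 rad and distance of each of lens, loupe, level, chip from where it was at the start of the episode below 0.015 m); the robot touches nothing.
It fails at once if the square light key is pressed (3 mm) while the power key is not on (value of joint light_key above 0.003 m and value of joint power_key below 0.0045 m).
It fails at once if the remote's round key is pressed (2.5 mm) while the light key is not on (value of joint shutter_key above 0.0025 m and value of joint light_key below 0.0045 m).
It fails at once if the remote is lifted, tipped or pushed away (10 mm up, 0.2 rad, 25 mm), or its bar-shaped key is pressed (2.5 mm) (value of joint menu_key above 0.0025 m or height (world z) of remote above 0.01 m or angle between remote's own z axis and vertical above 0.2 rad or distance of remote from where it was at the start of the episode above 0.025 m).
It fails at once if the lens, loupe, level or chip is moved more than 20 mm (distance of any of lens, loupe, level, chip from where it was at the start of the episode above 0.02 m).
It fails at once if the robot pushes on the power unit, the light controller or the remote, keys included, with more than 20 N (contact force between any of the fingers, the arm and power_unit above 20 N or contact force between any of the fingers, the arm and light_box above 20 N or contact force between any of the fingers, the arm and remote above 20 N).
It also fails if it takes over 45 s, if anything falls off the work surface, if the arm or the gripper's body presses on something with over 40 N, if the wrist force passes 120 N, or if a joint passes its speed limit or range.

## Working session

There is one attempt and no reset: what is moved stays moved. The work goes in short steps, Python scripts to look and compute and a tool call to move; the robot and the scene stay as the last step left them, time stands still between calls to the robot, and variables do not carry over. Pictures are saved under pics/ and viewed, about 8 in all and at most 12, crops included, and the job is handed in when it is done.

Besides the shell and the picture viewer there is one more tool, called after ">>>" as a command line: name --pt "numbers of a row" for each row, then --argument value for the rest. carry_out: Moves the arm, as the interface text tells. Its arguments: {"type":"object","properties":{"moves":{"type":"array"},"hand":{"type":"number"},"force":{"type":"number"}},"required":["moves"]}

```bash
mkdir -p pics
python3 - <<'E'
from cell import sensors, viewer, env
import cv2
for n in("top","scene"):
    cv2.imwrite(f"pics/{n}0.png",viewer.read_camera(n)[:,:,::-1]); m=viewer.camera_model(n); print(m["K"],m["extrinsics"])
o=sensors.get_obs();print(o["tool_pos"],o["tool_rot"],o["grip_width"],env.grip_depth,o["force"],o["time_s"])
E
```

```text
[[467.05863594   0.         323.33548861]
 [  0.         467.05863594 232.78730984]
 [  0.           0.           1.        ]] [[ 2.80980076e-02 -9.99585953e-01  6.19881175e-03 -2.21433178e-02]
 [-9.80225917e-01 -2.87679059e-02 -1.95779363e-01  5.64296486e-01]
 [ 1.95876628e-01 -5.75225921e-04 -9.80628378e-01  6.94554729e-01]
 [ 0.00000000e+00  0.00000000e+00  0.00000000e+00  1.00000000e+00]]
[[593.40901549   0.         312.67361424]
 [  0.         593.40901549 231.0447733 ]
 [  0.           0.           1.        ]] [[-0.80453401  0.59363826 -0.0178508   0.45192745]
 [ 0.42923824  0.56043096 -0.70828784 -0.17396567]
 [-0.41046262 -0.5775039  -0.70569801  1.38049777]
 [ 0.          0.          0.          1.        ]]
[0.24515879 0.60179827 0.40376913] [ -86.90220686   89.90118202 -109.06273479] 0.08714712466671629 0.1635 [-0.6483975  -0.28168614  0.0797843 ] 0.1
```

View pics/top0.png

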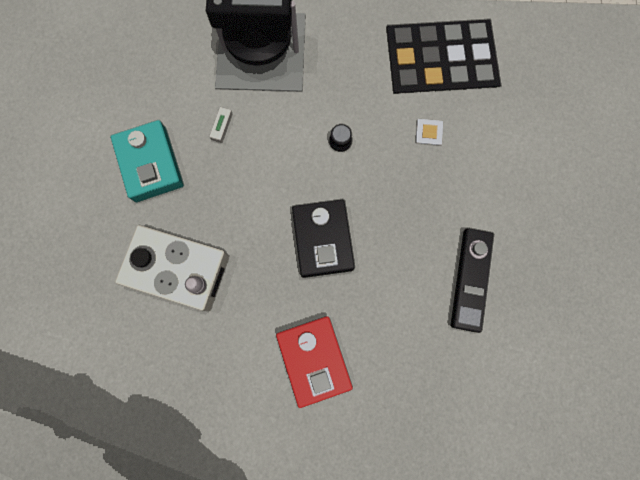

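View pics/scene0.png

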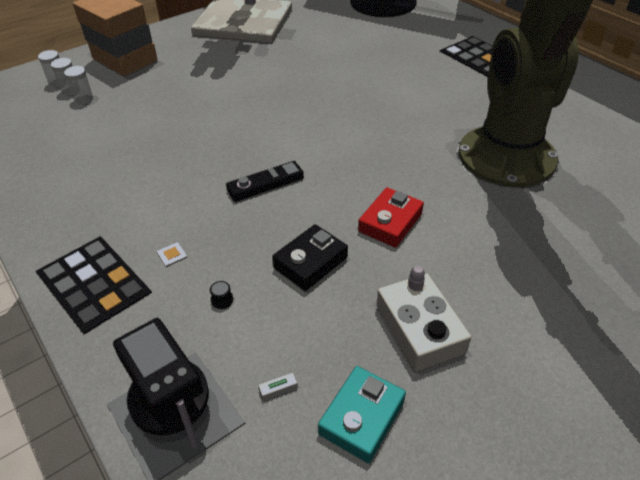

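The top view shows the power key at about (141,258), the grey square key of the black box at (326,255), and the shutter key at (479,249). In the scene view they are at about (437,328), (321,236) and (243,183). Next I compute their positions and cross-check the two views.

```bash
cat > h.py <<'E'
from cell import sensors, viewer, env
import numpy as np
def proj(n,p):
    m=viewer.camera_model(n);E=np.array(m["extrinsics"]);q=np.array(m["K"])@(E[:3,:3]@p+E[:3,3]);return q[:2]/q[2]
def back(n,u,v,z):
    m=viewer.camera_model(n);E=np.array(m["extrinsics"]);R,t=E[:3,:3],E[:3,3]
    c=-R.T@t;d=R.T@np.linalg.inv(m["K"])@[u,v,1];return c+d*(z-c[2])/d[2]
def st():
    o=sensors.get_obs();return o["time_s"],np.round(o["tool_pos"],4),np.round(o["tool_rot"],1),np.round(o["force"],1),round(o["grip_width"],4)
E
python3 - <<'E'
from h import *
import cv2
T={"pow":(141,258,.069,437,328),"light":(326,255,.054,321,237),"shut":(479,249,.036,243,183),"lens":(195,283,.099,417,270)}
t=cv2.imread("pics/top0.png");s=cv2.imread("pics/scene0.png");rows=[]
for k,(u,v,z,a,b) in T.items():
    p=back("top",u,v,z);print(k,p.round(4),back("scene",a,b,z).round(4),proj("scene",p).round(1))
    if k!="lens": rows.append(np.vstack([cv2.resize(i[y-20:y+20,x-20:x+20],(260,260),interpolation=cv2.INTER_NEAREST) for i,x,y in((t,u,v),(s,a,b))]))
cv2.imwrite("pics/crop.png",np.hstack(rows));print(st())
E
```

```text
pow [0.5137 0.2768 0.069 ] [0.5177 0.2803 0.069 ] [437.2 325.4]
light [ 0.5291 -0.0112  0.054 ] [ 0.5336 -0.0098  0.054 ] [322.5 235.6]
shut [ 0.549  -0.2622  0.036 ] [ 0.5582 -0.2556  0.036 ] [245.  179.7]
lens [0.4749 0.1816 0.099 ] [0.4779 0.1874 0.099 ] [415.9 267.2]
(0.1, array([0.2452, 0.6018, 0.4038]), array([ -86.9,   89.9, -109.1]), array([-0.6, -0.3,  0.1]), 0.0871)
```

View pics/crop.png

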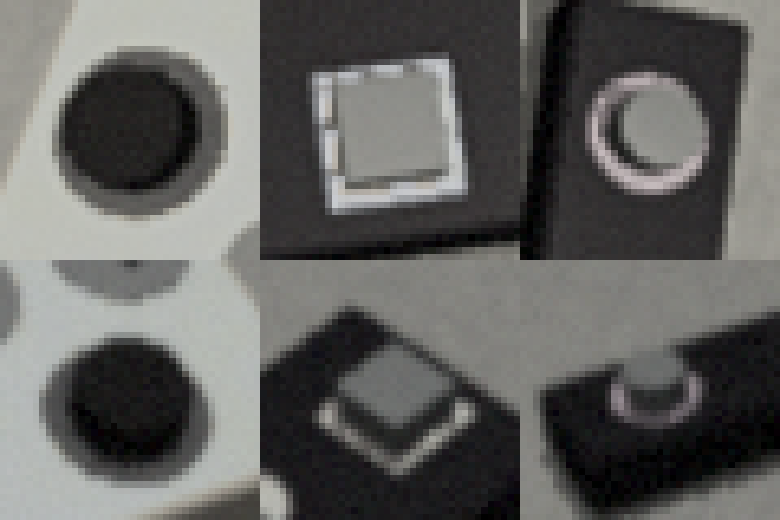

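>>> carry_out --pt "2.5 -3 0 0" --pt "2.5 -3 0 0" --pt "2.5 -3 0 0" --pt "2.5 -3 0 0" --pt "2.5 -3 0 0" --pt "2.5 -3 0 0" --pt "2.5 -3 0 0" --pt "2.5 -3 0 0" --pt "2.5 -3 -1 0" --pt "2.5 -3 -2 0" --pt "0 0 -3 0" --pt "0 0 0 0" --hand 0 --force 20

```text
time_s: 1.3
tool_pos: [0.4989, 0.2865, 0.3367]
tool_rot: [-108.8, 89.4, -130.8]
force: [-1.2, 0.4, 0.4]
grip_width: 0.0026
```

>>> carry_out --pt "1.6 -0.85 0 0" --pt "0 0 -2 0" --pt "0 0 -2 0" --pt "0 0 -1.5 0" --pt "0 0 0 0" --pt "0 0 0 0"

```text
time_s: 1.9
tool_pos: [0.5147, 0.2816, 0.285]
tool_rot: [-110.6, 89.7, -132.2]
force: [0.3, -1.0, 0.8]
grip_width: 0.0005
```

Run:
```python
from h import *
import cv2
t=viewer.read_camera("top");s=viewer.read_camera("scene");print(st())
p=st()[1]-[0,0,.182];print(p)
o=[]
for n,i in(("top",t),("scene",s)):
    u,v=proj(n,p).astype(int);print(u,v)
    o.append(cv2.resize(i[v-50:v+50,u-50:u+50],(400,400),interpolation=cv2.INTER_CUBIC))
cv2.imwrite("pics/near1.png",np.hstack(o)[:,:,::-1])
```

```text
(2.0, array([0.5148, 0.2816, 0.2852]), array([-109.8,   89.7, -131.5]), array([ 0.4, -0.5,  0.2]), 0.0005)
[0.5148 0.2816 0.1032]
129 253
441 314
```

View pics/near1.png

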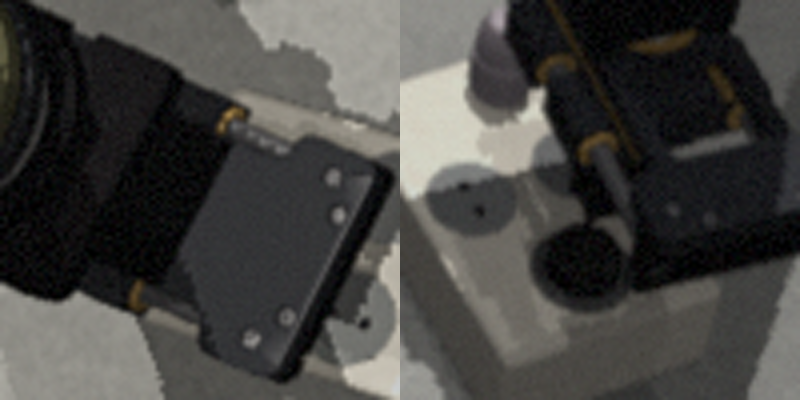

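The tip sits over the power key in the scene crop, where (200,200) of the right half is the projected tip. Next I shift 4 mm in y and come down.

>>> carry_out --pt "0 -0.45 -1 0" --pt "0 0 -1 0" --pt "0 0 -0.5 0" --pt "0 0 -0.3 0" --pt "0 0 0 0" --pt "0 0 0 0"

```text
time_s: 2.6
tool_pos: [0.5151, 0.2768, 0.2564]
tool_rot: [-100.3, 89.8, -121.9]
force: [-0.2, -0.1, 0.3]
grip_width: 0.0003
```

>>> carry_out --pt "0 0 -0.2 0" --pt "0 0 -0.2 0" --pt "0 0 -0.2 0" --pt "0 0 -0.2 0"

```text
time_s: 3.0
tool_pos: [0.5154, 0.277, 0.249]
tool_rot: [-84.8, 89.9, -106.5]
force: [-1.3, -0.7, 2.9]
grip_width: 0.0007
```

Contact came where expected (2.9 N). I continue in small steps.

>>> carry_out --pt "0 0 -0.2 0" --pt "0 0 -0.2 0" --pt "0 0 -0.15 0"

```text
time_s: 3.3
tool_pos: [0.5154, 0.277, 0.2438]
tool_rot: [-86.6, 89.9, -108.2]
force: [-1.3, -1.0, 4.0]
grip_width: 0.0003
```

>>> carry_out --pt "0 0 -0.15 0" --pt "0 0 -0.1 0"

```text
time_s: 3.5
tool_pos: [0.5155, 0.277, 0.2419]
tool_rot: [-89.8, 89.9, -111.4]
force: [-2.8, -0.8, 7.0]
grip_width: 0.0004
```

>>> carry_out --pt "0 0 0 0" --pt "0 0 0 0" --pt "0 0 1 0" --pt "0 0 3 0" --pt "0 0 4 0" --pt "0.3 -4 0 0" --pt "0.3 -4 0 0" --pt "0.3 -4 0 0" --pt "0.3 -4 0 0" --pt "0.3 -4 0 0" --pt "0.3 -4 0 0" --pt "0 -4 0 0"

```text
time_s: 4.7
tool_pos: [0.5321, -0.0043, 0.3288]
tool_rot: [48.7, 89.5, 28.0]
force: [-0.2, -0.0, 0.1]
grip_width: 0.0006
```

Run:
```python
from h import *
import cv2
s=viewer.read_camera("scene");t=viewer.read_camera("top");print(st())
o=[cv2.resize(i,(390,390),interpolation=cv2.INTER_CUBIC) for i in (s[298:358,407:467],t[228:288,111:171])]
cv2.imwrite("pics/pk.png",np.hstack(o)[:,:,::-1])
```

```text
(4.8, array([ 0.5317, -0.0098,  0.329 ]), array([26.5, 89.6,  5.1]), array([ 0.1, -0.4,  0.5]), 0.0007)
```

View pics/pk.png

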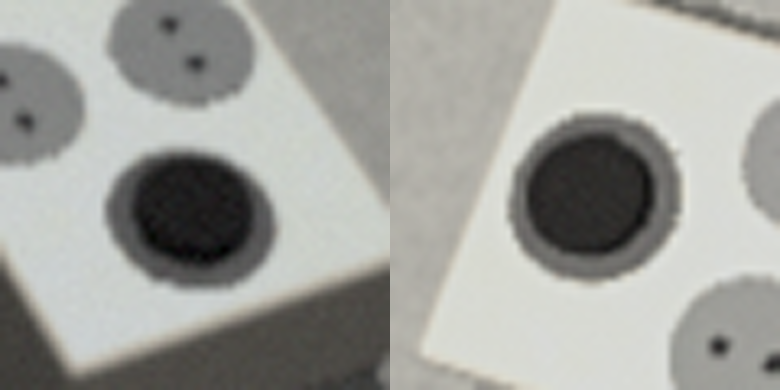

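>>> carry_out --pt "0 -0.6 -3 0" --pt "0 0 -2.5 0" --pt "0 0 -1 0" --pt "0 0 -0.5 0" --pt "0 0 0 0" --pt "0 0 0 0"

```text
time_s: 5.4
tool_pos: [0.5331, -0.0161, 0.2602]
tool_rot: [30.9, 89.2, 9.4]
force: [0.6, -0.2, 0.3]
grip_width: 0.0002
```

The power key is visibly lower: its ring is now nearly concentric with the cap at (590,195) in the top crop. Next is the light key: correct y and go down.

>>> carry_out --pt "-0.2 0.5 -0.8 0" --pt "0 0 -0.8 0" --pt "0 0 -0.3 0" --pt "0 0 0 0" --pt "0 0 0 0"

```text
time_s: 5.9
tool_pos: [0.5318, -0.0096, 0.2417]
tool_rot: [31.9, 89.0, 10.5]
force: [0.4, -0.5, 0.6]
grip_width: 0.0005
```

>>> carry_out --pt "0 -0.1 -0.2 0" --pt "0 0 -0.2 0" --pt "0 0 -0.2 0" --pt "0 0 -0.2 0"

```text
time_s: 6.3
tool_pos: [0.5322, -0.0109, 0.234]
tool_rot: [32.4, 88.9, 11.0]
force: [-1.7, -0.1, 3.2]
grip_width: 0.0003
```

>>> carry_out --pt "0 0 -0.2 0" --pt "0 0 -0.2 0" --pt "0 0 -0.15 0"

```text
time_s: 6.6
tool_pos: [0.5323, -0.011, 0.2286]
tool_rot: [33.2, 88.9, 11.8]
force: [-1.1, 1.5, 4.9]
grip_width: 0.0004
```

>>> carry_out --pt "0 0 -0.15 0" --pt "0 0 -0.1 0"

```text
time_s: 6.8
tool_pos: [0.5323, -0.011, 0.2267]
tool_rot: [34.3, 88.9, 12.9]
force: [-3.2, 0.4, 7.9]
grip_width: 0.0008
```

>>> carry_out --pt "0 0 0 0" --pt "0 0 0 0" --pt "0 0 1 0" --pt "0 0 3 0" --pt "0 0 2 0" --pt "0.3 -4 0 0" --pt "0.3 -4 0 0" --pt "0.3 -4 0 0" --pt "0.3 -4 0 0" --pt "0.3 -4 0 0" --pt "0.3 -4 0 0" --pt "0 0 0 0"

```text
time_s: 8.0
tool_pos: [0.55, -0.258, 0.2931]
tool_rot: [23.2, 88.6, 2.3]
force: [-0.2, -0.2, -0.5]
grip_width: 0.0002
```

Run:
```python
from h import *
import cv2
t=viewer.read_camera("top");s=viewer.read_camera("scene");print(st())
p=st()[1]-[0,0,.182];print(proj("scene",p))
o=[cv2.resize(i,(400,400),interpolation=cv2.INTER_CUBIC) for i in (t[225:285,296:356],s[133:233,193:293])]
cv2.imwrite("pics/lk.png",np.hstack(o)[:,:,::-1])
```

```text
(8.1, array([ 0.5512, -0.2523,  0.2925]), array([35.1, 88.6, 14.5]), array([ 0.1,  0.8, -0.4]), 0.0004)
[243.09517866 154.78770948]
```

View pics/lk.png

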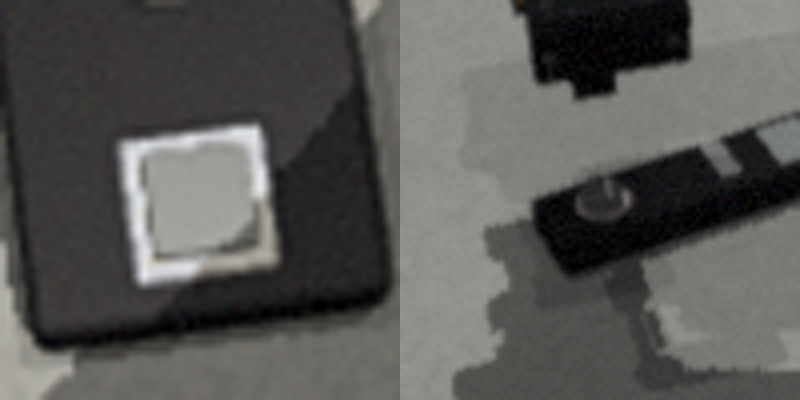

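The light key is down: it is now centred in its white frame at (205,200). In the scene crop the fingertip is at (595,95), as projected, with the shutter key at (605,190). Descending.

>>> carry_out --pt "0 -1 -3 0" --pt "0 0 -2 0" --pt "0 0 -0.5 0" --pt "0 0 0 0" --pt "0 0 0 0"

```text
time_s: 8.6
tool_pos: [0.554, -0.2543, 0.2373]
tool_rot: [42.6, 88.3, 22.6]
force: [-0.2, -0.1, 0.7]
grip_width: 0.0008
```

>>> carry_out --pt "-0.1 -1 0 0" --pt "0 0 -0.7 0" --pt "0 0 -0.3 0" --pt "0 0 0 0" --pt "0 0 0 0"

```text
time_s: 9.1
tool_pos: [0.5542, -0.2648, 0.2296]
tool_rot: [37.8, 88.1, 17.9]
force: [0.4, 0.3, -1.1]
grip_width: 0.0004
```

Run:
```python
from h import *
import cv2
s=viewer.read_camera("scene");print(st())
p=st()[1]-[0,0,.182];print(proj("scene",p))
cv2.imwrite("pics/sk.png",cv2.resize(s[148:208,203:283],(640,480),interpolation=cv2.INTER_CUBIC)[:,:,::-1])
```

```text
(9.15, array([ 0.5542, -0.2648,  0.2296]), array([37.7, 88.1, 17.8]), array([ 0.3, -0.4,  0.7]), 0.0004)
[241.78714923 175.91846311]
```

View pics/sk.png

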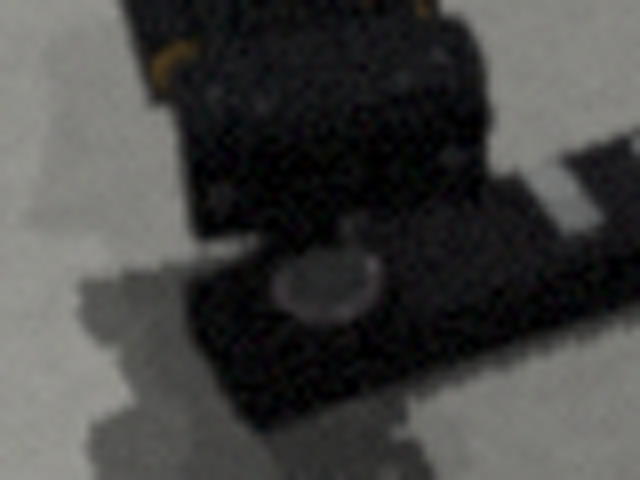

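The tip hangs just above the key, at about (305,230), with the key at (325,280). The 1.9° tool tilt puts the tip about 6 mm too far in x, so I correct for it.

>>> carry_out --pt "-0.7 -0.1 -0.4 0" --pt "0 0 -0.3 0" --pt "0 0 0 0" --pt "0 0 0 0"

```text
time_s: 9.55
tool_pos: [0.5462, -0.2659, 0.2219]
tool_rot: [38.2, 88.1, 18.3]
force: [0.5, 0.3, -0.8]
grip_width: 0.0005
```

>>> carry_out --pt "0 0 -0.2 0" --pt "0 0 -0.2 0" --pt "0 0 -0.2 0" --pt "0 0 -0.2 0"

```text
time_s: 9.95
tool_pos: [0.5465, -0.2659, 0.2141]
tool_rot: [38.0, 88.1, 18.1]
force: [-1.0, 0.3, 2.1]
grip_width: 0.0004
```

>>> carry_out --pt "0 0 -0.2 0" --pt "0 0 -0.15 0"

```text
time_s: 10.15
tool_pos: [0.5465, -0.266, 0.2108]
tool_rot: [38.5, 88.1, 18.6]
force: [-2.4, 0.9, 5.5]
grip_width: 0.0003
```

>>> carry_out --pt "0 0 -0.1 0" --pt "0 0 0 0"

```text
time_s: 10.35
tool_pos: [0.5465, -0.2662, 0.2106]
tool_rot: [39.4, 88.0, 19.5]
force: [-1.7, 0.6, 4.9]
grip_width: 0.0003
```

>>> carry_out --pt "0 0 -0.15 0" --pt "0 0 -0.05 0"

```text
time_s: 10.55
tool_pos: [0.5465, -0.2663, 0.2099]
tool_rot: [40.6, 88.0, 20.7]
force: [-2.8, 1.4, 7.6]
grip_width: 0.0006
```

Pressed fully (7.6 N, 4 N needed). Lifting and moving clear.

>>> carry_out --pt "0 0 0.5 0" --pt "0 0 1 0" --pt "0 0 3 0" --pt "0 0 4 0" --pt "0 0 4 0" --pt "-2 2 2 0" --pt "-3 3 0 0" --pt "-2 3 0 0" --pt "0 0 0 0" --pt "0 0 0 0"

```text
time_s: 11.55
tool_pos: [0.4737, -0.1846, 0.3626]
tool_rot: [34.4, 87.8, 14.4]
force: [0.6, -0.2, -0.3]
grip_width: 0.0004
```

Run:
```python
from h import *
import cv2
s=viewer.read_camera("scene");t=viewer.read_camera("top");print(st())
s0=cv2.imread("pics/scene0.png")[:,:,::-1]
cv2.imwrite("pics/end.png",cv2.resize(np.vstack([np.hstack([s0[150:450,150:470],s[150:450,150:470]])]),(800,375))[:,:,::-1])
c=lambda i,x,y:cv2.resize(i[y:y+80,x:x+80],(400,400),interpolation=cv2.INTER_CUBIC)
cv2.imwrite("pics/end2.png",np.hstack([c(s0,220,150),c(s,220,150)])[:,:,::-1])
```

```text
(11.65, array([ 0.4742, -0.185 ,  0.3622]), array([34.6, 87.8, 14.6]), array([ 0.6,  0.2, -0.3]), 0.0006)
```

View pics/end.png

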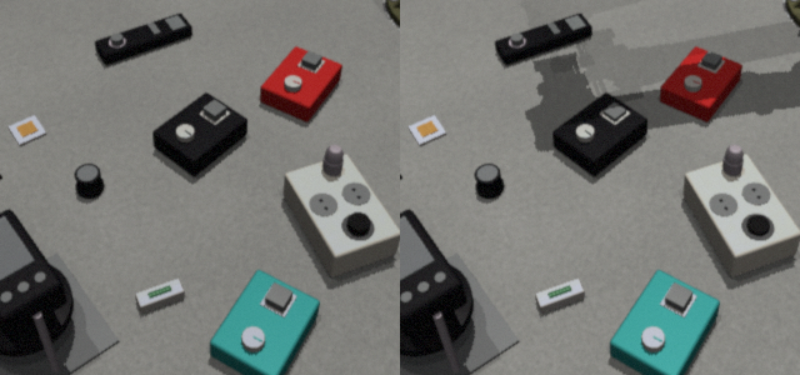

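View pics/end2.png

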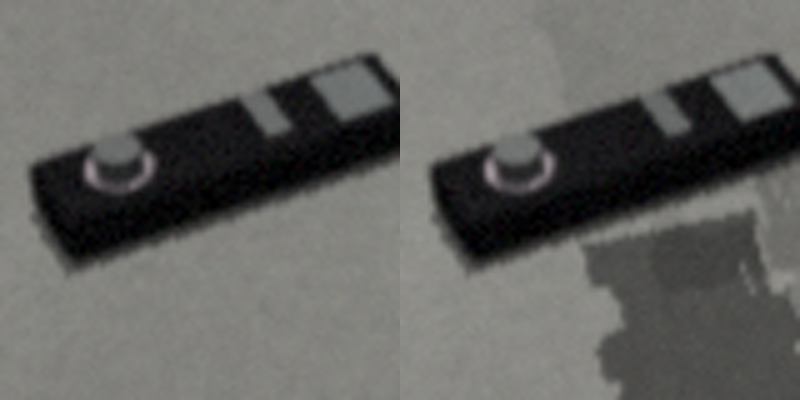

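Before and after side by side: both latching keys are lower (power at (758,225), light at (615,115)). The remote has not moved, its round key is up again at (517,150), and the small things are where they were. Handing in.

```bash
python3 -c "
from h import *
print(env.sign_off(),st())"
```

```text
the job is handed in; nothing more can be done
the job is handed in; nothing more can be done
```

I pressed the three keys in the required order with closed fingertips and handed the job in at about 11.7 s. No verdict is reported.

| Key | Peak force read | How far it went |
|---|---|---|
| Power unit, round | 7.0 N | top face sank about 9 mm, so the key went nearly its full 6 mm |
| Light controller (black box), square | 7.9 N | top face sank about 9 mm, so the key went nearly its full 6 mm |
| Remote, round | 7.6 N | about 8 mm at the tool, so fully down (4 N needed), then released |

- **Final pictures:** The power and light keys are down and the remote's round key is up again. The remote, lens, loupe, level and chip show no visible shift, and the arm is clear of everything.
- **Tilt correction:** The tool was tilted about 2° at the remote, so I corrected a 6 mm fingertip offset before that press.
- **Limits of the checks:** Key travel is worked out from tool height and force readings, since the joints can't be read directly. No check failed or disagreed beyond the few mm between the two camera views.

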